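# Clamp a carving block in the bench holder

### The job

Load the holder for carving: take the block that fits its pocket (the middle-sized of the three carving blocks), carved face up, tuck one end under the holder's fixed lip and rock the other end down until the block lies flat on the pocket floor. Then pull the spring collar of the swing clamp up, turn it until its finger points along the pocket over the block's free end, and let it down so that the finger holds the block. Leave everything else where it is, and let go at the end.

Things in the scene. Friction and masses are not known exactly. Their poses are not given: they have to be found in the camera images.
- block_centre (a point): the block to load, carved face up: wooden base 130 (its x) x 56 (its y) x 30 mm with a grey carved sheet 94 x 56 x 4 mm on top in the middle, leaving an 18 mm bare ledge at each end; 34 mm thick overall, about 0.17 kg. Point at its centre, 17 mm above its underside; z up out of the carved face. Either end may go under the lip.
- pocket (a point): centre of the floor of the pocket in the fixed wooden holder (180 x 110 mm); x along the pocket from lip end to clamp end, z up. Floor 18 mm above the table; pocket 133 (x) x 58 (y) x 10 mm deep, lead-in 3 mm wide and 5 mm deep on all sides but the lip's, rim 23 to 26 mm wide around it. A seated block stands 24 mm above the rim (ledges 20 mm). The clamp's upright axis is at x = 115 mm, y = 0.
- lip (a point): middle of the lower edge of the fixed steel lip, 34 mm above the pocket floor, at pocket x = -58.5 mm; same axes as the pocket. The lip, 90 mm wide and 8 mm thick, overhangs the pocket by 8 mm from an end wall standing in line with the pocket's end (8 mm to this point's -x). The block's end, 30 mm thick, only gets under it tilted, far end raised about 0.2 rad.
- clamp_grip (a point): centre of the flat steel grip on the clamp's collar, on the clamp's axis, 61 mm above the pocket floor with the collar down; 44 (its x) x 22 (its y) x 26 mm tall; it rises and turns with the collar (28 mm round, below it) and the finger. z up.
- clamp_finger (a point): underside of the clamp finger at its tip, 62 mm to clamp_grip's -x and 39 mm below it; same axes as clamp_grip. Finger 14 mm wide, 9 mm thick. With the collar down it is 22 mm above the pocket floor, 8 mm lower than a seated block's ledge, so it must be lifted to pass over the block.
- collar_lift (a joint): height of the collar, m: 0 down (spring at rest against its stop), 0.018 fully pulled up. About 4 N to start lifting (weight included), 8 N at the top; springs down when let go. 0.008 with the finger resting on the seated block's ledge.
- collar_turn (a joint): turn of the clamp about the vertical, rad, anticlockwise from above positive: 0 finger along the pocket over the block, 1.1 to 1.45 as found (finger swung out sideways, clear of the pocket); stops at -0.08 and 1.55. Light friction, stays where it is left.
- short_block_centre (a point): bystander: carving block of the same make, too short, 80 x 56 x 34 mm; point at its centre (17 mm above its underside)
- long_block_centre (a point): bystander: carving block of the same make, too big, 160 x 76 x 34 mm; point at its centre
- mug: bystander: black mug, 82 mm across, 95 mm tall; origin under its centre
- tumbler: bystander: glass tumbler, 72 mm across, 100 mm tall; origin under its centre
- ink_jar: bystander: grey ink jar with black cap, 72 mm across, 85 mm tall; origin under its centre
- brayer: bystander: ink roller lying flat, rubber roll 100 mm wide and 38 mm thick, wooden handle towards its -x, about 160 mm long; origin under the roll
- gouge: bystander: carving gouge lying flat, wooden handle and steel blade, 165 mm long, 18 mm thick; origin under the handle's front part
Not all that is in view belongs to the job. What is shaped like the part that bears block_centre but pink or red is not meant.

How it is judged (in metres and radians):
On the way:
1. the block lies flat on the pocket floor, carved face up, one end under the lip, with the clamp not yet over it (horizontal distance between block_centre and pocket below 0.005 m and z of block_centre in the frame of pocket between 0.0145 and 0.0195 m and angle between block_centre's own z axis and vertical below 0.03 rad and angle between the x axis of block_centre and the x axis of pocket, either way round below 0.05 rad and value of joint collar_turn above 0.8 rad), for 0.2 s.
At the end, for the whole second after the job is handed in: the block lies flat in the pocket, carved face up (centre within 5 mm of the pocket's centre and within 2.5 mm of its seated height, tilt under 0.03 rad), and the clamp finger rests on its ledge: turned to within 0.3 rad of the pocket's line, collar 5.5 to 10.5 mm up and still (horizontal distance between block_centre and pocket below 0.005 m and z of block_centre in the frame of pocket between 0.0145 and 0.0195 m and angle between block_centre's own z axis and vertical below 0.03 rad and angle between the x axis of block_centre and the x axis of pocket, either way round below 0.05 rad and value of joint collar_turn between -0.3 and 0.3 rad and value of joint collar_lift between 0.0055 and 0.0105 m and velocity of joint collar_lift below 0.02 m/s); the robot touches nothing.
It fails at once if another thing is shifted by more than 30 mm (distance of any of short_block_centre, long_block_centre, mug, tumbler, ink_jar, brayer, gouge from where it was at the start of the episode above 0.03 m).
It also fails if it takes over 64 s, if anything falls off the work surface, if the arm or the gripper's body presses on something with over 40 N, if the wrist force passes 120 N, or if a joint passes its speed limit or range.

### The arm

A 6-joint arm with a two-finger parallel gripper is mounted at the origin on the work surface. World frame = base frame: x ahead of the robot, y to its left, z up, the work surface at z = 0. Lengths are in mm, angles in rad, forces in N, time in s.
With the tool pointing down it reaches from about 350 to 975 mm from the base axis. Payload 7.1 kg.
Tool frame: the origin (TCP) lies at the very end of the fingers, on their centre line; the grasp point (between the pads) lies 19 mm behind it; z points along the fingers, y is the line along which they close (so a half turn about z gives the same grasp; the last joint's range is limited). The gripper opens to 88 mm and grips with 3 to 60 N. Pads are 20 mm wide; open, the fingers measure 115 mm over their backs; the gripper's body (75 mm by 178 mm) begins 61 mm behind the grasp point.
Start: joints at [1.306, 0.423, 1.63, -0, 1.089, -0.019], TCP at [152.051, 606.205, 199.375] pointing down, gripper open.
Joint ranges: [-3, 3], [-0.9, 2.11], [0.09, 2.58], [-1.31, 4.45], [0.11, 2.69], [-2.54, 2.54]. Speed limits (rad/s): [2.39, 2.39, 3.01, 3.14, 3.14, 3.14].

### API

Orientations are given as a rotation vector (axis times angle).
In Python, from workcell import get_obs, get_image, job, models gives the robot as it stands.
- The arm moves only by the tool jog_arm, never from a script. Its argument "increments" is one flat list of numbers, 7 for each row, row after row: the turn, a rotation vector about the tool's x, y, z in degrees, then the shift along the tool's x, y, z in mm, then the opening in per cent of the stroke, from 0 (shut) to 100 (fully open). A call has 1 to 12 rows; each row shifts and turns the commanded pose from where the row before left it, along the tool's axes as they then stand; what a row does not reach is not made up. A row lasts 1/8 s, in which the tool goes at most 62.5 mm and 10.7 degrees, less where a joint would pass 70% of its speed; a pose out of reach is approached as far as the arm can. A call is refused whole if a number of a shift passes 62.5 or a number of a turn 10.7, either way. A call with a gripper value outside its range is refused whole. The fingers move at their own pace and stop on an object; the grip force is fixed at half the most. Time passes only in rows, so rows that do not move let the fingers close. It gives the time, the measured TCP pose, the force, the opening and the grip force at its end, in the units of the state.
- get_obs(): the state, without advancing time (a new reading comes with each control period).
- get_image(name): name is "side" or "top"; returns a dict with "pixels" (400x640x3 uint8, blue, green, red), "depth" (400x640 float32, mm along the optical axis (not along the pixel's ray), 0 where there is no reading), "fx", "fy", "cx", "cy" (pixels), "cam_to_world" (4x4, takes a point from camera to world coordinates). Camera axes: x right, y up, looking along -z (the intrinsics and any distortion apply to the point x, -y, -z); pixel columns grow to the right and rows downward; lengths in mm; the calibration is good to about 2 mm. A picture is of the moment at which its call begins.
- job.close_job(): hands the job in; it is judged then, once.
Trained networks look in the newest picture that a camera, given by its name, has taken for a name from the list of things; names that differ only in an ending like _2 or _b are one class to them, and where a whole thing is asked for, a point or a joint stands for the part that bears it (a point fixed in the world has none). Each returns a list of dicts, best first, with "p" (0 to 1); they miss things now and then, are a little off and sometimes report something else, mostly with a low value. They report only what shows in the picture. A call takes as long as a camera call. They do not tell look-alikes from the thing itself.
- models.look_for(target, camera): "centre" ([x, y, z] in mm, in world coordinates, good to about 4 mm: the middle of the surface that is visible of it).
- models.regions_of(target, camera): "region" (400x640 bool, what is visible of it).
The state is a dict: "t": time; "qpos": joint angles; "qvel": joint speeds; "joint_torque": joint torques, N m; "ee_pos": TCP position; "orientation": TCP orientation; "ft_force": force on the tool from outside, world axes, zero at the start; "moment": the same for the moment, N m; "width": finger opening in mm; "grasp_force": force on a finger pad.
Only numpy, scipy, OpenCV 4.12 (cv2) and the standard library are available. Lean on these libraries where they do the work, as an engineer would, in place of code of your own. Each camera call takes 0.05 s, during which the arm holds its last target. There are 200 camera calls.

## Working session

There is one attempt and no reset: what is moved stays moved. The work goes in short steps, Python scripts to look and compute and a tool call to move; the robot and the scene stay as the last step left them, time stands still between calls to the robot, and variables do not carry over. Pictures are saved under pics/ and viewed, at most 10 in all, crops included, and the job is handed in when it is done.

Besides the shell and the picture viewer there is one more tool, called after "Request:" in YAML: its name, and indented under it one key for each argument. jog_arm: Moves the arm, as the interface text tells. Its arguments: {"type":"object","properties":{"increments":{"type":"array"}},"required":["increments"]}

```bash
mkdir -p pics
cat > h.py <<'E'
import numpy as np, cv2
from workcell import get_obs, get_image, job, models
from scipy.spatial.transform import Rotation as R
def world(im):
    d=im["depth"]; v,u=np.mgrid[:400,:640]
    P=np.stack([(u-im["cx"])/im["fx"]*d,-(v-im["cy"])/im["fy"]*d,-d],-1)
    T=np.array(im["cam_to_world"]); W=P@T[:3,:3].T+T[:3,3]
    W[d==0]=np.nan; return W
E
python3 - <<'E'
from h import *
for c in("top","side"):
    im=get_image(c); cv2.imwrite(f"pics/{c}0.png",im["pixels"]); np.savez(f"{c}0.npz",W=world(im),px=im["pixels"])
    print(c,[k for k in im], np.round(im["cam_to_world"],2).tolist(),im["fx"])
    for n in("block_centre","short_block_centre","long_block_centre","pocket","lip","clamp_grip","clamp_finger","mug","tumbler","ink_jar","brayer","gouge"):
        print(n,[(np.round(r["centre"]).tolist(),round(r["p"],2)) for r in models.look_for(n,c)[:3]])
print(get_obs()["t"])
E
```

```text
top ['pixels', 'depth', 'fx', 'fy', 'cx', 'cy', 'cam_to_world'] [[-0.01, 0.98, -0.18, 424.03], [-1.0, -0.01, -0.0, 18.6], [-0.0, 0.18, 0.98, 977.49], [0.0, 0.0, 0.0, 1.0]] 385.43589599358194
block_centre [([554.0, 35.0, 33.0], 0.95), ([541.0, -252.0, 34.0], 0.65), ([374.0, -258.0, 32.0], 0.56)]
short_block_centre [([482.0, -386.0, 34.0], 0.75)]
long_block_centre [([498.0, -119.0, 32.0], 0.97)]
pocket [([514.0, 198.0, 29.0], 0.74)]
lip [([508.0, 197.0, 27.0], 0.57)]
clamp_grip [([606.0, 177.0, 93.0], 0.84), ([511.0, 197.0, 27.0], 0.17)]
clamp_finger [([601.0, 174.0, 88.0], 0.6)]
mug [([755.0, -56.0, 46.0], 0.91), ([604.0, 174.0, 88.0], 0.27)]
tumbler [([684.0, -357.0, 64.0], 0.86), ([540.0, -247.0, 34.0], 0.61), ([606.0, 179.0, 93.0], 0.57)]
ink_jar [([769.0, 86.0, 84.0], 0.87), ([547.0, 430.0, 29.0], 0.47)]
brayer [([546.0, 429.0, 29.0], 0.89)]
gouge [([690.0, 368.0, 17.0], 0.64)]
side ['pixels', 'depth', 'fx', 'fy', 'cx', 'cy', 'cam_to_world'] [[1.0, 0.04, -0.02, 558.91], [-0.04, 0.52, -0.86, -852.98], [-0.02, 0.86, 0.52, 600.67], [0.0, 0.0, 0.0, 1.0]] 411.0004597032887
block_centre [([545.0, -273.0, 34.0], 0.7), ([381.0, -276.0, 33.0], 0.63), ([556.0, 1.0, 35.0], 0.6)]
short_block_centre [([479.0, -403.0, 30.0], 0.62)]
long_block_centre [([497.0, -141.0, 36.0], 0.77)]
pocket [([514.0, 175.0, 25.0], 0.76), ([602.0, 170.0, 76.0], 0.28)]
lip [([509.0, 175.0, 28.0], 0.73)]
clamp_grip [([604.0, 167.0, 74.0], 0.57)]
clamp_finger [([600.0, 172.0, 77.0], 0.72), ([736.0, -78.0, 66.0], 0.31)]
mug [([738.0, -78.0, 65.0], 0.62)]
tumbler [([678.0, -368.0, 69.0], 0.71), ([480.0, -405.0, 29.0], 0.54)]
ink_jar [([771.0, 66.0, 81.0], 0.94)]
brayer [([520.0, 430.0, 24.0], 0.9)]
gouge []
1.3
```

View pics/top0.png

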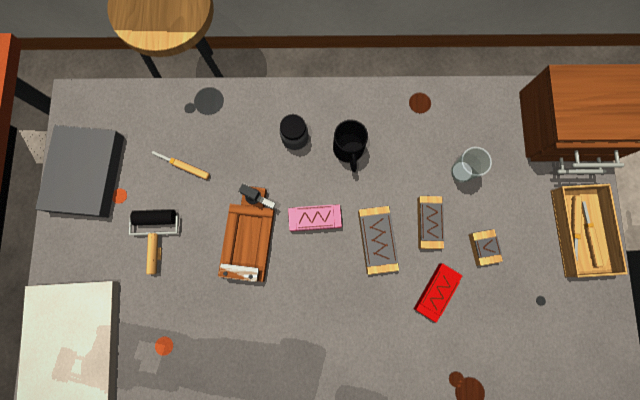

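View pics/side0.png

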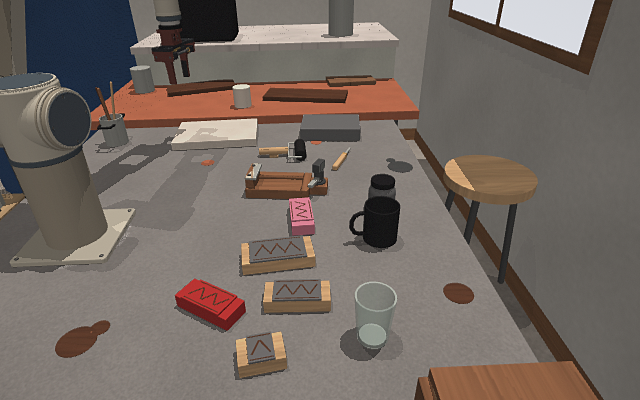

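Top view candidates: pink block (315,218), red block (439,292), large wood/grey (379,240), middle wood/grey (431,222) and short wood/grey (487,247). The middle one fits because it is wood and grey, and narrower than the long one. I'll confirm it in a crop and measure its size.

```bash
cat > m.py <<'E'
from h import *
def rect(P):
    (c,s,a)=cv2.minAreaRect(P[:,:2].astype(np.float32)); 
    if s[0]<s[1]: s=s[::-1];a+=90
    return np.round(c,1),np.round(s,1),round((a+90)%180-90,1)
E
python3 - <<'E'
from m import *
d=np.load("top0.npz");W=d["W"];px=d["px"]
a=cv2.resize(px[185:325,350:520],None,fx=3.5,fy=3.5,interpolation=cv2.INTER_CUBIC)
b=cv2.resize(px[175:295,205:295],None,fx=4.08,fy=4.08,interpolation=cv2.INTER_CUBIC)
cv2.imwrite("pics/crop.png",cv2.resize(np.hstack([b,a[:490,:420]]),(790,490)) if a.shape[0]>=490 and b.shape[0]==490 else np.hstack([cv2.resize(b,(330,440)),cv2.resize(a,(460,380+60))]))
def blob(lo,hi,box):
    m=(W[...,2]>lo)&(W[...,2]<hi); k=np.zeros_like(m);x0,x1,y0,y1=box;k[y0:y1,x0:x1]=1;return W[m&k]
for n,box in dict(mid=(412,450,190,255),long=(355,403,200,280),short=(468,505,225,270)).items():
    P=blob(24,50,box);print(n,rect(P),np.round(np.median(P[:,2]),1),len(P))
box=(212,284,178,290)
for lo,hi in((12,21),(22,33),(38,46),(46,58),(56,66),(66,76),(76,90),(90,120)):
    P=blob(lo,hi,box);
    if len(P)>5: print(lo,rect(P),np.round(P.mean(0),1),len(P))
d=np.load("side0.npz");W=d["W"]
box=(235,335,155,200)
print("side")
for lo,hi in((12,21),(22,33),(38,46),(46,58),(56,66),(66,76),(76,90),(90,120)):
    P=blob(lo,hi,box);
    if len(P)>5: print(lo,rect(P),np.round(P.mean(0),1),len(P))
P=blob(24,50,(262,333,275,315));print("mid side",rect(P))
E
```

```text
mid (array([ 542.9, -254.7]), array([128.6,  57.2]), -2.0) 34.0 1228
long (array([ 500.4, -122.3]), array([159.6,  77. ]), 6.6) 34.3 2050
short (array([ 480. , -387.4]), array([79.8, 59. ]), 10.0) 32.9 794
12 (array([518.1, 188.1]), array([226.4,  85.3]), -7.4) [499.6 201.8  18.5] 1098
22 (array([521.3, 200.5]), array([229.9, 110.9]), -7.3) [524.4 198.1  28.5] 1833
38 (array([505.6, 151.1]), array([190.,  58.]), 6.2) [481.1 169.4  42.2] 8
46 (array([506.9, 192.3]), array([207.4,  85.4]), -11.6) [564.7 160.7  50.7] 131
56 (array([503.8, 202.5]), array([194.7,  90.2]), -7.4) [424.1 212.3  61.1] 531
66 (array([522.2, 221.9]), array([202.2,  34.2]), -23.7) [589.9 185.5  71.3] 18
76 (array([609.4, 189.5]), array([45. , 20.6]), 64.9) [602.  179.1  84.9] 25
90 (array([610.1, 188.7]), array([44.2, 22.2]), 62.9) [610.  188.7  92.8] 170
side
12 (array([541. , 261.9]), array([270.5, 225.4]), 76.5) [510.9 202.   17.6] 635
22 (array([547.7, 238.1]), array([275.2, 222.6]), 62.8) [522.9 188.8  27.4] 897
38 (array([512.6, 154.7]), array([218.7,  51.3]), 0.4) [515.4 161.4  42.8] 52
46 (array([510.3, 185.4]), array([222. ,  88.8]), -14.9) [533.7 170.5  51.7] 136
56 (array([516.8, 199.7]), array([218.4,  89.9]), -7.1) [450.8 203.3  60.1] 193
66 (array([616. , 179.1]), array([43.8, 18.3]), 34.7) [611.  175.9  71. ] 36
76 (array([616.1, 180.1]), array([47.2, 22.1]), 34.9) [610.6 176.1  83. ] 64
90 (array([611.3, 187.5]), array([48.7, 21.3]), 64.9) [611.7 186.5  92.1] 57
mid side (array([ 544.2, -255.4]), array([129.7,  60. ]), -2.0)
```

View pics/crop.png

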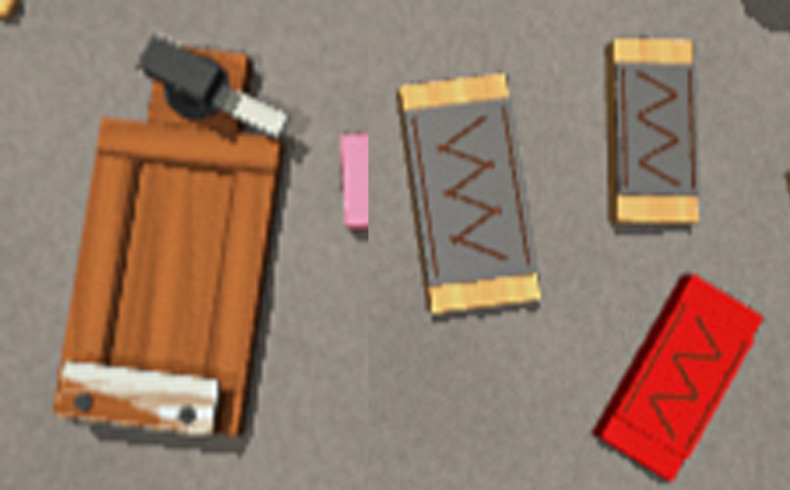

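The crop shows the wood/grey middle block (crop ≈(655,130)) measuring 129x57 mm, so that is the target. The red block is the look-alike. The lip is at the robot end of the holder and the clamp at the far end, with its finger swung out.

```bash
cat > go.py <<'E'
import sys
from h import *
def rel(x,y,z,yaw,pitch=0):
    """target: tool down, tool x axis at world yaw deg; pitch = tilt about tool y"""
    o=get_obs(); R0=R.from_rotvec(o["orientation"]); p=np.array(o["ee_pos"])
    M=R0.as_matrix(); print("now",np.round(p,1),"tool x,y,z",np.round(M.T,3).tolist(),"w",round(o["width"],1),"F",np.round(o["ft_force"],1),"t",o["t"])
    c,s=np.cos(np.radians(yaw)),np.sin(np.radians(yaw))
    T=R.from_matrix(np.array([[c,s,0],[s,-c,0],[0,0,-1]]))*R.from_euler("y",pitch,degrees=True)
    print("turn(deg)",np.round((R0.inv()*T).as_rotvec(degrees=True),2))
    d=np.array([x,y,z])-p
    print("shift in present tool",np.round(M.T@d,1),"in turned tool",np.round(T.inv().apply(d),1))
if __name__=="__main__": rel(*map(float,sys.argv[1:]))
E
python3 go.py 543 -255 200 -2; python3 go.py 543 -255 200 178; python3 -c "
from h import *;print(get_obs()['qpos'])"
```

```text
now [152.  606.2 199.4] tool x,y,z [[-0.97, 0.243, -0.0], [0.243, 0.97, -0.0], [-0.0, -0.0, -1.0]] w 87.6 F [-0.6 -0.9  0.2] t 1.3
turn(deg) [ -0.     0.   167.92]
shift in present tool [-5.887e+02 -7.402e+02 -6.000e-01] in turned tool [ 4.208e+02  8.470e+02 -6.000e-01]
now [152.  606.2 199.4] tool x,y,z [[-0.97, 0.243, -0.0], [0.243, 0.97, -0.0], [-0.0, -0.0, -1.0]] w 87.6 F [-0.6 -0.9  0.2] t 1.3
turn(deg) [ -0.    -0.   -12.08]
shift in present tool [-5.887e+02 -7.402e+02 -6.000e-01] in turned tool [-4.208e+02 -8.470e+02 -6.000e-01]
[ 1.30600324e+00  4.23093688e-01  1.62991206e+00 -3.22735531e-07
  1.08858963e+00 -1.90146044e-02]
```

Request:
jog_arm:
  increments: [0,0,-6,0,0,0,100,0,0,-6,0,0,0,100,0,0,0,-42,-41,0,100,0,0,0,-42,-41,0,100,0,0,0,-42,-41,0,100,0,0,0,-42,-41,0,100,0,0,0,-42,-41,0,100,0,0,0,-42,-41,0,100,0,0,0,-42,-41,0,100,0,0,0,-10,-58,0,100,0,0,0,-10,-58,0,100,0,0,0,-10,-58,0,100]

```text
t: 2.8
ee_pos: [459.3, 131.9, 199.6]
orientation: [0.057, 3.14, 0.0]
ft_force: [1.2, -0.1, 0.3]
width: 87.9
grasp_force: 0.0
```

```bash
python3 go.py 543 -255 200 178
```

```text
now [459.3 131.9 199.6] tool x,y,z [[-0.999, 0.036, -0.001], [0.036, 0.999, 0.0], [0.001, 0.0, -1.0]] w 87.9 F [ 1.2 -0.1  0.3] t 2.8
turn(deg) [ 0.01  0.04 -0.07]
shift in present tool [ -97.6 -383.6   -0.4] in turned tool [ -97.1 -383.8   -0.4]
```

Request:
jog_arm:
  increments: [0,0,0,-14,-54,0,100,0,0,0,-14,-54,0,100,0,0,0,-14,-54,0,100,0,0,0,-14,-54,0,100,0,0,0,-14,-54,0,100,0,0,0,-14,-54,0,100,0,0,0,-14,-50,0,100,0,0,0,0,0,60,100,0,0,0,0,0,0,100]

```text
t: 3.92
ee_pos: [540.1, -242.6, 135.6]
orientation: [-0.059, -3.133, -0.006]
ft_force: [0.3, 0.4, -0.3]
width: 88.1
grasp_force: 0.0
```

```bash
python3 go.py 543 -255 15 178
```

```text
now [ 540.1 -242.6  135.6] tool x,y,z [[-0.999, 0.037, 0.008], [0.037, 0.999, 0.004], [-0.008, 0.004, -1.0]] w 88.1 F [ 0.3  0.4 -0.3] t 3.925
turn(deg) [ 0.21 -0.47 -0.15]
shift in present tool [ -4.4 -12.7 120.5] in turned tool [ -3.4 -12.3 120.6]
```

Request:
jog_arm:
  increments: [0,0,0,-3,-12,0,100,0,0,0,0,0,40,100,0,0,0,0,0,40,100,0,0,0,0,0,0,100,0,0,0,0,0,0,100]

```text
t: 4.55
ee_pos: [547.8, -256.4, 61.9]
orientation: [0.056, 3.138, -0.002]
ft_force: [0.5, -0.0, -0.1]
width: 88.3
grasp_force: 0.0
```

```bash
python3 go.py 543 -255 15 178
```

```text
now [ 547.8 -256.4   61.9] tool x,y,z [[-0.999, 0.036, -0.003], [0.036, 0.999, -0.001], [0.003, -0.002, -1.0]] w 88.3 F [ 0.5 -0.  -0.1] t 4.55
turn(deg) [-0.08  0.18 -0.05]
shift in present tool [ 5.   1.3 46.9] in turned tool [ 4.8  1.2 46.9]
```

Request:
jog_arm:
  increments: [0,0,0,4,1,20,100,0,0,0,0,0,20,100,0,0,0,0,0,5,100,0,0,0,0,0,0,100,0,0,0,0,0,0,100]

```text
t: 5.18
ee_pos: [542.6, -254.8, 15.0]
orientation: [0.057, 3.14, -0.001]
ft_force: [0.3, -0.8, 0.2]
width: 87.6
grasp_force: 0.0
```

```bash
python3 go.py 543 -255 15 178
```

```text
now [ 542.6 -254.8   15. ] tool x,y,z [[-0.999, 0.036, -0.001], [0.036, 0.999, -0.0], [0.001, -0.0, -1.0]] w 87.6 F [ 0.3 -0.8  0.2] t 5.175
turn(deg) [-0.02  0.05 -0.08]
shift in present tool [-0.4 -0.2 -0. ] in turned tool [-0.4 -0.2 -0. ]
```

Request:
jog_arm:
  increments: [0,0,0,0,0,0,0,0,0,0,0,0,0,0,0,0,0,0,0,0,0,0,0,0,0,0,0,0,0,0,0,0,0,0,0,0,0,0,0,0,-10,0,0,0,0,0,0,-35,0,0,0,0,0,0,-45,0,0,0,0,0,0,-45,0,0,0,0,0,0,0,0]

```text
t: 6.42
ee_pos: [544.5, -255.8, 153.9]
orientation: [0.057, 3.134, -0.005]
ft_force: [-0.1, 0.1, -0.6]
width: 0.2
grasp_force: 0.0
```

```bash
python3 go.py 500 203 150 172.6
```

```text
now [ 544.5 -255.8  153.9] tool x,y,z [[-0.999, 0.036, -0.007], [0.036, 0.999, -0.003], [0.007, -0.004, -1.0]] w 0.2 F [-0.1  0.1 -0.6] t 6.425
turn(deg) [-0.17  0.42  5.32]
shift in present tool [ 61.2 456.9   2. ] in turned tool [103.3 449.2   3.9]
```

Run:
```python
from m import *
im=get_image("top");cv2.imwrite("pics/top1.png",cv2.resize(im["pixels"][120:360,280:600],None,fx=2,fy=2))
im2=get_image("side");W=world(im2)
s=im2["pixels"];cv2.imwrite("pics/side1.png",cv2.resize(s[180:400,150:430],None,fx=2,fy=2))
```

```text
(no output)
```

View pics/side1.png

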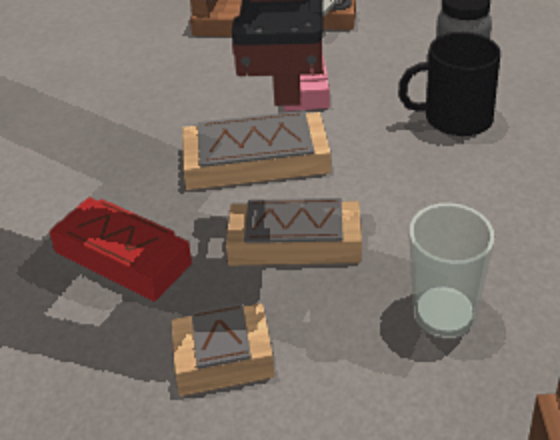

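The side crop shows the block still lying at about (295,230), so it was not picked up. Either the fingers had not closed in time or they slipped. I'll re-measure its position and retry, checking the grip before lifting.

```bash
python3 - <<'E'
from m import *
im=get_image("side");W=world(im);m=(W[...,2]>24)&(W[...,2]<45);k=np.zeros_like(m);k[272:318,255:335]=1
print(rect(W[m&k]))
E
python3 go.py 543 -255 13 178
```

```text
(array([ 544.2, -255. ]), array([129.5,  59.2]), -1.8)
now [ 541.4 -254.2  148.9] tool x,y,z [[-0.999, 0.036, 0.001], [0.036, 0.999, 0.0], [-0.001, 0.0, -1.0]] w 0.5 F [-1.1  0.1 -0.4] t 6.575
turn(deg) [ 0.02 -0.06 -0.08]
shift in present tool [ -1.8  -0.7 135.9] in turned tool [ -1.7  -0.7 135.9]
```

Request:
jog_arm:
  increments: [0,0,0,0,0,0,100,0,0,0,0,0,0,100,0,0,0,0,0,0,100,0,0,0,0,0,0,100,0,0,0,0,0,0,100,0,0,0,0,0,0,100]

```text
t: 7.32
ee_pos: [542.0, -254.5, 149.4]
orientation: [0.057, 3.141, -0.0]
ft_force: [0.6, 0.2, 0.5]
width: 56.9
grasp_force: 0.0
```

Request:
jog_arm:
  increments: [0,0,0,-1,0,45,100,0,0,0,0,0,45,100,0,0,0,0,0,35,100,0,0,0,0,0,11,100,0,0,0,0,0,0,100,0,0,0,0,0,0,100,0,0,0,0,0,0,0,0,0,0,0,0,0,0,0,0,0,0,0,0,0,0,0,0,0,0,0,0,0,0,0,0,0,0,0,0,0,0,0,0,0,0]

```text
t: 8.82
ee_pos: [543.0, -254.5, 13.3]
orientation: [-0.057, -3.141, -0.0]
ft_force: [0.2, 0.2, -1.2]
width: 31.2
grasp_force: 0.0
```

Run:
```python
from m import *
a=get_image("top")["pixels"];b=get_image("side")["pixels"]
A=cv2.resize(a[160:300,380:500],(400,467));B=cv2.resize(b[190:330,230:350],(400,467))
cv2.imwrite("pics/2.png",np.hstack([A,B]));o=get_obs();print(o["width"],o["grasp_force"],o["ft_force"],o["t"])
```

```text
23.28102123581061 0.0 [ 0.48737647 -0.00237684  0.60399642] 8.925
```

View pics/2.png

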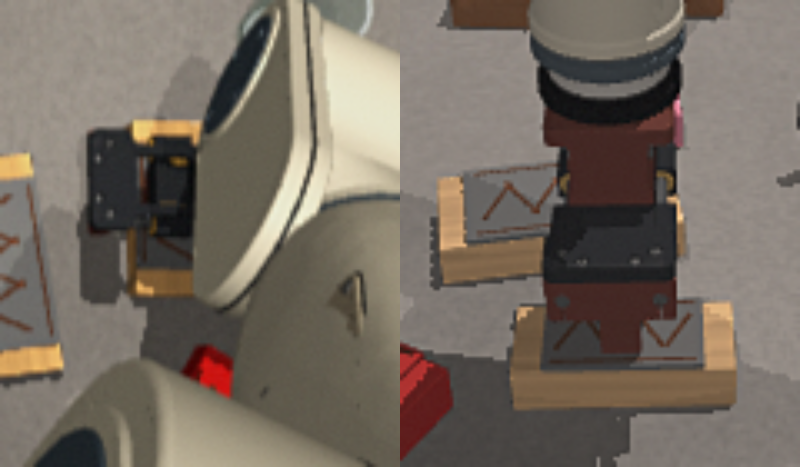

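The fingers are reported at z=13 but appear above the carved face in the side half, around (620,350). I'll check the tip height with depth.

Run:
```python
from m import *
im=get_image("side");W=world(im);px=im["pixels"]
for v in range(270,312,3):
    print(v,[ (np.round(W[v,u]).tolist(),px[v,u].tolist()) for u in (296,)])
o=get_obs();print(o)
```

```text
270 [([547.0, -344.0, 159.0], [37, 37, 37])]
273 [([547.0, -342.0, 151.0], [33, 33, 31])]
276 [([546.0, -340.0, 143.0], [38, 41, 70])]
279 [([546.0, -335.0, 132.0], [33, 38, 66])]
282 [([546.0, -335.0, 125.0], [36, 40, 67])]
285 [([545.0, -334.0, 118.0], [36, 40, 67])]
288 [([544.0, -276.0, 56.0], [35, 41, 66])]
291 [([543.0, -274.0, 47.0], [35, 39, 66])]
294 [([543.0, -275.0, 40.0], [32, 37, 69])]
297 [([543.0, -275.0, 32.0], [41, 45, 55])]
300 [([543.0, -283.0, 32.0], [64, 61, 59])]
303 [([542.0, -283.0, 24.0], [73, 100, 127])]
306 [([542.0, -283.0, 17.0], [70, 96, 119])]
309 [([542.0, -283.0, 8.0], [72, 98, 123])]
{'t': 8.975, 'qpos': array([-4.58251050e-01,  6.45330647e-01,  1.77759362e+00, -1.56550617e-05,
        7.18792914e-01, -1.99266273e+00]), 'qvel': array([-0.0004048 ,  0.00031879, -0.00118953, -0.00128554,  0.00056919,
       -0.00113026]), 'joint_torque': array([ 2.68421587e-03, -5.77404928e+01, -1.81109887e+01, -2.84941052e-02,
        6.17213524e-02,  1.38767796e-04]), 'ee_pos': array([ 542.96394505, -254.56395501,   13.31640268]), 'orientation': array([-5.71290770e-02, -3.14095610e+00, -6.86741612e-05]), 'ft_force': array([-0.23434164,  0.74393968,  0.73057644]), 'moment': array([ 0.01783271,  0.00429352, -0.06184367]), 'grasp_force': 0.0, 'width': 19.041433081183946}
```

Request:
jog_arm:
  increments: [0,0,0,0,0,-40,50,0,0,0,0,0,-40,50,0,0,0,0,0,0,50,0,0,0,0,0,0,50,0,0,0,0,0,0,50]

```text
t: 9.6
ee_pos: [542.1, -254.1, 92.0]
orientation: [-0.057, -3.139, -0.002]
ft_force: [-1.3, 0.5, -0.2]
width: 43.9
grasp_force: 0.0
```

Run:
```python
from m import *
im=get_image("side");W=world(im);px=im["pixels"]
o=get_obs();print(o["ee_pos"],o["width"])
m=(np.abs(W[...,0]-543)<60)&(np.abs(W[...,1]+255)<75)&(W[...,2]>50)
for z in range(60,200,6):
    P=W[m&(abs(W[...,2]-z)<3)]
    if len(P): print(z,len(P),np.round([*np.percentile(P[:,0],[2,98]),*np.percentile(P[:,1],[2,98])]))
cv2.imwrite("pics/3.png",cv2.resize(px[130:320,200:400],(630,600)))
```

```text
[ 542.14347128 -254.14091134   92.01615955] 43.792861700822144
114 7 [ 534.  553. -284. -279.]
120 33 [ 532.  552. -286. -281.]
126 30 [ 531.  552. -286. -284.]
132 33 [ 530.  552. -286. -283.]
138 31 [ 531.  552. -286. -283.]
144 35 [ 531.  552. -287. -284.]
150 29 [ 531.  552. -288. -285.]
156 32 [ 532.  553. -288. -285.]
162 1 [ 537.  537. -289. -289.]
198 6 [ 512.  576. -320. -230.]
```

View pics/3.png

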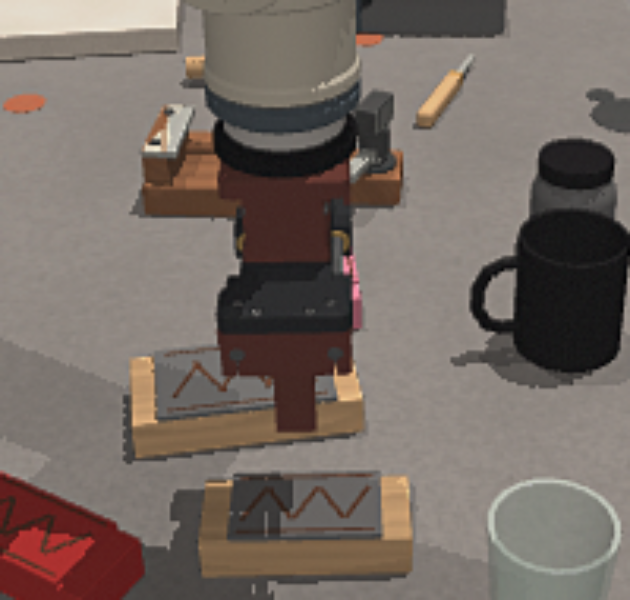

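The near finger's tip, at about (295,430) in the crop, measures z≈114 while the reported TCP is 92. The real tips are about 21 mm higher than reported, so I'll correct for that.

Request:
jog_arm:
  increments: [0,0,0,0,0,0,100,0,0,0,0,0,0,100,0,0,0,0,0,0,100,0,0,0,0,0,30,100,0,0,0,0,0,30,100,0,0,0,0,0,20,100,0,0,0,0,0,10,100,0,0,0,0,0,9,100,0,0,0,0,0,0,100,0,0,0,0,0,0,100]

```text
t: 10.9
ee_pos: [543.5, -254.8, -5.0]
orientation: [0.057, 3.14, -0.001]
ft_force: [0.9, 0.2, -0.4]
width: 87.8
grasp_force: 0.0
```

Request:
jog_arm:
  increments: [0,0,0,0,0,0,0,0,0,0,0,0,0,0,0,0,0,0,0,0,0,0,0,0,0,0,0,0,0,0,0,0,0,0,0,0,0,0,0,0,0,0]

```text
t: 11.65
ee_pos: [543.1, -254.6, -5.5]
orientation: [0.057, 3.141, -0.0]
ft_force: [-0.7, 1.4, 2.3]
width: 55.7
grasp_force: 30.0
```

Request:
jog_arm:
  increments: [0,0,0,0,0,-10,0,0,0,0,0,0,-35,0,0,0,0,0,0,-45,0,0,0,0,0,0,-45,0,0,0,0,5,20,0,0,0,0,0,5,40,0,0,0,0,0,5,50,0,0,0,0,0,5,50,0,0,0,0,0,5,50,0,0,0,0,0,5,50,0,0,0,0,0,5,50,0,0,0,0,0,5,50,0,0]

```text
t: 13.15
ee_pos: [514.0, 108.5, 128.1]
orientation: [-0.057, -3.139, 0.001]
ft_force: [1.1, 1.0, -2.4]
width: 55.8
grasp_force: 30.0
```

Request:
jog_arm:
  increments: [0,0,0,3,40,0,0,0,0,0,0,30,0,0,0,0,0,0,20,0,0,0,0,5.4,0,0,0,0,0,0,0,0,0,0,0,0,0,0,0,0,0,0]

```text
t: 13.9
ee_pos: [515.9, 196.3, 129.0]
orientation: [-0.203, -3.134, 0.001]
ft_force: [-0.8, -0.1, -2.3]
width: 55.7
grasp_force: 30.0
```

```bash
python3 go.py 516 201 130 172.6
python3 - <<'E'
from m import *
np.set_printoptions(suppress=True)
# holder frame guess: refine yaw from first top image
for c in("side","top"):
    im=get_image(c);W=world(im);px=im["pixels"]
    m=(np.abs(W[...,0]-516)<100)&(np.abs(W[...,1]-201)<60)&(W[...,2]>105)&(W[...,2]<170)
    hsv=cv2.cvtColor(px,cv2.COLOR_BGR2HSV)
    for z in range(110,170,6):
        P=W[m&(abs(W[...,2]-z)<3)]
        if len(P)>3: print(c,z,len(P),rect(P))
E
```

```text
now [515.9 196.3 129. ] tool x,y,z [[-0.992, 0.129, 0.001], [0.129, 0.992, -0.0], [-0.001, -0.0, -1.0]] w 55.7 F [-0.8 -0.1 -2.3] t 13.9
turn(deg) [-0.03 -0.05 -0.02]
shift in present tool [ 0.5  4.7 -1. ] in turned tool [ 0.5  4.7 -1. ]
side 134 32 (array([514. , 171.1]), array([128.2,   5.8]), -4.7)
side 140 99 (array([516.9, 167.7]), array([131.2,  28.7]), 3.6)
side 146 99 (array([517.4, 170.2]), array([131.4,  29.7]), 4.7)
side 152 84 (array([517.5, 169.3]), array([131. ,  30.6]), 4.0)
side 158 107 (array([518.2, 169.5]), array([130.7,  30.6]), 5.0)
side 164 194 (array([516.3, 190.2]), array([131.2,  63.8]), -4.4)
top 140 4 (array([524.8, 166.4]), array([90.2,  0.3]), -7.4)
top 146 6 (array([526.3, 166.6]), array([98.7,  0.9]), -7.6)
top 152 4 (array([523.7, 166.9]), array([89.7,  0.7]), -7.1)
top 158 6 (array([569. , 161.2]), array([13.9,  0.9]), -6.2)
top 164 86 (array([570.1, 175.4]), array([28.2, 17.8]), 89.7)
```

Run:
```python
from m import *
np.set_printoptions(suppress=True)
def line(P,off):
    b,a=np.polyfit(P[:,0],P[:,1],1)
    for _ in range(4):
        r=P[:,1]-a-b*P[:,0]; k=abs(r)<1.5; b,a=np.polyfit(P[k,0],P[k,1],1)
    return round(np.degrees(np.arctan(b)),2), round(a+b*500+off/np.cos(np.arctan(b)),2), k.sum()
W=np.load("side0.npz")["W"]
yaw=np.radians(-7.4);ex=np.array([np.cos(yaw),np.sin(yaw)]);ey=np.array([-ex[1],ex[0]]);C=np.array([496.3,203.6])
def loc(W): d=W[...,:2]-C; return d@ex,d@ey
X,Y=loc(W)
P=W[(abs(X)<85)&(abs(Y+55)<5)&(W[...,2]>4)&(W[...,2]<23)];print("holder front side: yaw, centreline y at x=500",line(P,55))
P=W[(X>-66)&(X<-40)&(abs(Y)<40)&(W[...,2]>57)];print("lip top side",rect(P),len(P))
Wt=np.load("top0.npz")["W"];X,Y=loc(Wt);z=Wt[...,2]
for lo,hi in((-100,-40),):
    P=(X>lo)&(X<hi)&(abs(Y)<60)&(z>54)&(z<70); print("lip top cam X range",np.percentile(X[P],[1,50,99]),"Y",np.percentile(Y[P],[1,99]),np.median(z[P]),P.sum())
P=(abs(X)<55)&(z>23)&(z<33)&(abs(Y)<62)
for s in(-1,1):
    q=P&(Y*s>0); print("rim Y",s,np.percentile(Y[q],[1,99]), "by X:",[np.round(np.percentile(Y[q&(abs(X-x0)<15)],[2,98]),1).tolist() for x0 in(-40,40)])
q=(abs(Y)<25)&(z>23)&(z<33)&(X>40); print("clamp end rim X",np.percentile(X[q],[1,99]))
for c in("side","top"):
    W=world(get_image(c));X,Y=loc(W);z=W[...,2]
    q=(z>138)&(z<158)&(abs(X)<110)&(abs(Y+36)<9); print(c,"block front",line(W[q],28) if q.sum()>8 else 0, "X", np.percentile(X[q],[1,99]))
    q=(z>158)&(z<170)&(abs(X-20)<72)&(abs(Y)<45)&((X>62)|(X<-22)); print(c,"tops",q.sum(),[(np.round(np.percentile(X[r],[1,99]),1),np.round(np.percentile(Y[r],[1,99]),1),np.median(z[r])) for r in(q&(X>62),q&(X<-22)) if r.sum()>5])
o=get_obs();d=np.array(o["ee_pos"])[:2]-C;print("tcp loc",d@ex,d@ey,o["ee_pos"])
```

```text
holder front side: yaw, centreline y at x=500 (np.float64(-7.43), np.float64(203.69), np.int64(194))
lip top side (array([435.8, 213. ]), array([75.6,  9.1]), 82.8) 46
lip top cam X range [-89.49057809 -74.12927811 -58.72313188] Y [-44.73356442  43.58403097] 61.091222248364716 529
rim Y -1 [-55.07208517 -28.58060559] by X: [[-55.0, -29.3], [-54.9, -29.6]]
rim Y 1 [13.8590869  55.06229267] by X: [[25.2, 54.6], [28.9, 54.7]]
clamp end rim X [ 66.58889133 139.28197761]
side block front (np.float64(-7.04), np.float64(198.63), np.int64(162)) X [-41.46590103  86.60864244]
side tops 172 [(array([62.5, 86.9]), array([-34.7,  23.1]), np.float64(164.86228290551426)), (array([-42.9, -22.2]), array([-35.6,  20.8]), np.float64(164.96022378271942))]
top block front (np.float64(-7.29), np.float64(198.42), np.int64(18)) X [-16.45637397  84.34293218]
top tops 105 [(array([66.3, 85.4]), array([-33. ,  -4.1]), np.float64(165.57553493821115))]
tcp loc 20.89068491762145 -4.570369224420704 [516.42804636 196.37706841 129.37325978]
```

Request:
jog_arm:
  increments: [0,0,0,4,5,0,0,0,0,0,0,0,30,0,0,0,0,0,0,35,0,0,0,0,0,0,0,0,0,-6,0,0,0,0,0,0,-6,0,0,0,0,0,0,0,0,0,0,0,0,0,0,0,0,0,0,0]

```text
t: 15.1
ee_pos: [514.3, 202.8, 65.6]
orientation: [0.191, 2.926, -0.019]
ft_force: [0.9, -0.5, -2.9]
width: 56.1
grasp_force: 30.0
```

```bash
cat > loc.py <<'E'
from m import *
yaw=np.radians(-7.42);ex=np.array([np.cos(yaw),np.sin(yaw)]);ey=np.array([-ex[1],ex[0]]);C=np.array([496.3,203.9])
def loc(W): d=W[...,:2]-C; return d@ex,d@ey
def show():
    o=get_obs();p=np.array(o["ee_pos"]);M=R.from_rotvec(o["orientation"]).as_matrix()
    d=p[:2]-C;print("tcp loc X %.1f Y %.1f z %.1f"%(d@ex,d@ey,p[2]),"pitch %.2f yaw %.2f roll %.2f"%(np.degrees(np.arcsin(M[2,0])),np.degrees(np.arctan2(M[1,1],M[0,1]))-90,np.degrees(np.arcsin(M[2,1]))),"F",np.round(o["ft_force"],1),"w %.1f g %.0f t %.2f"%(o["width"],o["grasp_force"],o["t"]))
def block(zlo,zhi,yf=-28):
    """front-face points from the side camera in the X,z plane -> underside line"""
    W=world(get_image("side"));X,Y=loc(W);z=W[...,2]
    q=(abs(X-10)<90)&(abs(Y-yf)<5)&(z>zlo)&(z<zhi); P=np.c_[X[q],z[q]].astype(np.float32)
    r=cv2.minAreaRect(P);print("face rect",np.round(cv2.boxPoints(r),1).tolist(),"size",np.round(r[1],1),"ang",round(r[2],1),"Y",np.round(np.percentile(Y[q],[5,50,95]),1))
E
python3 - <<'E'
from loc import *
show();block(35,120)
E
```

```text
tcp loc X 18.0 Y 1.2 z 65.6 pitch -12.02 yaw -7.48 roll 0.05 F [ 0.9 -0.5 -2.9] w 56.1 g 30 t 15.10
face rect [[-85.5, 84.5], [-68.69999694824219, 35.599998474121094], [84.69999694824219, 88.19999694824219], [68.0, 137.10000610351562]] size [162.3  51.7] ang 18.9 Y [-30.6 -26.5 -23.7]
```

```bash
cat >> loc.py <<'E'
def edges(zmin,zmax=140,yf=-27):
    W=world(get_image("side"));X,Y=loc(W);z=W[...,2]
    q=(abs(Y-yf)<4)&(z>zmin)&(z<zmax)
    for x in range(-55,95,8):
        r=q&(abs(X-x)<4)
        if r.sum()>2: print(x,"z %.1f %.1f"%(z[r].min(),z[r].max()),"Y %.1f"%np.median(Y[r]),end=" | ")
    print("X range",[(k,np.round([X[q&(abs(z-k)<4)].min(),X[q&(abs(z-k)<4)].max()],1).tolist()) for k in range(int(zmin)+4,int(zmin)+60,8) if (q&(abs(z-k)<4)).any()])
E
python3 - <<'E'
from loc import *
edges(36)
E
```

```text
-47 z 61.1 88.7 Y -26.6 | -39 z 60.8 89.6 Y -26.2 | -31 z 62.3 95.8 Y -26.3 | -23 z 64.8 98.1 Y -27.3 | -15 z 64.4 100.0 Y -26.5 | -7 z 68.1 101.5 Y -26.5 | 1 z 67.5 105.0 Y -26.1 | 9 z 72.2 108.4 Y -26.8 | 17 z 71.4 137.9 Y -26.7 | 25 z 72.1 107.8 Y -26.8 | 33 z 74.7 109.2 Y -26.9 | 41 z 78.6 111.7 Y -26.5 | 49 z 80.0 112.6 Y -26.2 | 57 z 78.8 114.5 Y -26.8 | 65 z 83.3 112.8 Y -26.7 | 73 z 83.6 114.0 Y -26.2 | 81 z 86.1 107.1 Y -26.0 | X range [(40, [-66.0, 114.5]), (48, [100.5, 114.6]), (56, [-88.1, -57.8]), (64, [-83.8, 4.5]), (72, [-45.6, 120.5]), (80, [-48.5, 120.4]), (88, [-51.0, 117.7])]
```

Request:
jog_arm:
  increments: [0,0,0,0,-1.2,0,0,0,0,0,2.5,0,11.7,0,0,0,0,2.5,0,11.7,0,0,0,0,1.2,0,5.9,0,0,0,0,0,0,0,0,0,0,0,0,0,0,0]

```text
t: 15.95
ee_pos: [513.0, 201.1, 34.4]
orientation: [0.191, 2.926, -0.02]
ft_force: [-0.4, 0.6, -1.7]
width: 56.0
grasp_force: 30.0
```

```bash
python3 -c "
from loc import *
show();edges(30.5,110)"
```

```text
tcp loc X 17.0 Y -0.7 z 34.4 pitch -12.00 yaw -7.48 roll 0.00 F [-0.4  0.6 -1.7] w 56.0 g 30 t 15.95
-47 z 30.5 56.9 Y -28.5 | -39 z 32.7 63.1 Y -27.2 | -31 z 32.8 66.3 Y -28.4 | -23 z 33.8 68.0 Y -27.9 | -15 z 35.1 69.2 Y -28.1 | -7 z 35.6 70.4 Y -28.3 | 1 z 37.0 54.1 Y -28.6 | 9 z 40.0 104.0 Y -27.6 | 17 z 40.1 108.3 Y -26.2 | 25 z 45.2 79.5 Y -27.8 | 33 z 44.2 77.7 Y -27.5 | 41 z 44.6 81.2 Y -27.9 | 49 z 48.5 82.2 Y -27.4 | 57 z 49.2 83.9 Y -28.0 | 65 z 52.7 81.4 Y -28.0 | 73 z 50.7 83.2 Y -27.6 | 81 z 56.2 66.2 Y -26.1 | X range [(34, [-46.1, 0.2]), (42, [-65.9, 114.4]), (50, [-50.3, 114.6]), (58, [-87.6, 78.3]), (66, [-83.3, 78.3]), (74, [-5.7, 120.4]), (82, [28.3, 120.6])]
```

Request:
jog_arm:
  increments: [0,0,0,0.8,0.3,3.9,0,0,0,0,0.4,0,2,0,0,0,0,0,0,0,0,0,0,0,0,0,0,0]

```text
t: 16.5
ee_pos: [513.1, 201.3, 28.4]
orientation: [0.191, 2.926, -0.02]
ft_force: [0.2, -0.8, -1.7]
width: 56.1
grasp_force: 30.0
```

```bash
python3 -c "
from loc import *
show();edges(30.5,110)"
```

```text
tcp loc X 17.0 Y -0.4 z 28.4 pitch -12.00 yaw -7.48 roll 0.00 F [ 0.2 -0.8 -1.7] w 56.1 g 30 t 16.50
-55 z 44.3 50.2 Y -25.1 | -47 z 32.4 52.1 Y -27.9 | -39 z 31.0 52.5 Y -27.6 | -31 z 31.5 60.2 Y -27.9 | -23 z 31.5 60.4 Y -27.8 | -15 z 30.5 62.5 Y -27.8 | -7 z 31.7 64.8 Y -28.8 | 1 z 31.8 50.7 Y -28.7 | 9 z 33.5 46.8 Y -27.7 | 17 z 33.2 70.8 Y -27.9 | 25 z 37.1 72.0 Y -28.1 | 33 z 37.1 75.4 Y -27.6 | 41 z 40.1 75.1 Y -28.0 | 49 z 42.7 76.6 Y -27.8 | 57 z 45.5 74.8 Y -28.3 | 65 z 45.8 76.0 Y -28.0 | 73 z 45.9 75.9 Y -28.0 | 81 z 50.5 60.9 Y -26.8 | X range [(34, [-65.7, 34.5]), (42, [-66.2, 114.6]), (50, [-51.3, 114.6]), (58, [-87.9, 78.3]), (66, [-12.4, 75.8]), (74, [19.7, 120.3]), (82, [112.0, 120.3])]
```

Request:
jog_arm:
  increments: [0,0,0,0.3,0,1,0,0,0,0,0,0,0,0,0,0,0,0,0,0,0]

```text
t: 16.92
ee_pos: [512.9, 201.3, 27.4]
orientation: [0.191, 2.926, -0.02]
ft_force: [-1.3, 0.5, -1.9]
width: 55.6
grasp_force: 30.0
```

Request:
jog_arm:
  increments: [0,0,0,0.3,0,1,0,0,0,0,0,0,0,0,0,0,0,0,0,0,0]

```text
t: 17.3
ee_pos: [512.9, 201.3, 26.3]
orientation: [0.191, 2.926, -0.02]
ft_force: [-1.4, 0.1, -2.4]
width: 55.7
grasp_force: 30.0
```

Request:
jog_arm:
  increments: [0,0,0,3.9,0,-0.8,0,0,0,0,0,0,0,0,0,0,0,3.9,0,-0.8,0,0,0,0,0,0,0,0]

```text
t: 17.8
ee_pos: [504.5, 202.3, 26.2]
orientation: [0.191, 2.927, -0.02]
ft_force: [0.0, -0.6, -2.4]
width: 55.9
grasp_force: 30.0
```

Request:
jog_arm:
  increments: [0,0,0,2,0,-0.4,0,0,0,0,0,0,0,0,0,0,0,1,0,-0.2,0,0,0,0,0,0,0,0]

```text
t: 18.3
ee_pos: [501.9, 202.7, 26.2]
orientation: [0.191, 2.926, -0.02]
ft_force: [-0.7, -0.5, -2.5]
width: 55.9
grasp_force: 30.0
```

```bash
python3 -c "
from loc import *
show();edges(30.5,110)"
```

```text
tcp loc X 5.7 Y -0.4 z 26.2 pitch -12.00 yaw -7.48 roll -0.00 F [-0.7 -0.5 -2.5] w 55.9 g 30 t 18.30
-55 z 30.5 58.5 Y -27.2 | -47 z 30.7 56.5 Y -26.9 | -39 z 31.6 57.3 Y -26.7 | -31 z 30.5 59.8 Y -27.9 | -23 z 31.1 60.9 Y -27.8 | -15 z 30.6 60.8 Y -28.2 | -7 z 31.2 44.2 Y -28.3 | 1 z 34.9 101.9 Y -28.6 | 9 z 33.0 79.5 Y -27.2 | 17 z 35.1 69.4 Y -27.1 | 25 z 38.0 73.9 Y -28.2 | 33 z 38.7 73.9 Y -28.2 | 41 z 42.4 75.5 Y -27.5 | 49 z 42.9 72.3 Y -28.6 | 57 z 45.8 74.0 Y -28.0 | 65 z 45.1 73.9 Y -27.9 | X range [(34, [-66.6, 20.0]), (42, [-65.1, 114.4]), (50, [-57.3, 114.5]), (58, [-88.3, 67.1]), (66, [-83.6, 117.5]), (74, [22.4, 120.4]), (82, [5.9, 117.7])]
```

Request:
jog_arm:
  increments: [0,3,0,2,0,3,0,0,3,0,2,0,3,0,0,0,0,0,0,0,0,0,0,0,0,0,0,0]

```text
t: 18.85
ee_pos: [498.9, 202.9, 19.5]
orientation: [0.198, 3.03, -0.011]
ft_force: [0.6, 0.7, -2.2]
width: 55.9
grasp_force: 30.0
```

```bash
python3 -c "
from loc import *
show()"
```

```text
tcp loc X 2.7 Y -0.7 z 19.5 pitch -6.03 yaw -7.49 roll -0.02 F [ 0.6  0.7 -2.2] w 55.9 g 30 t 18.85
```

Request:
jog_arm:
  increments: [0,3,0,2,0.5,3.5,0,0,0,0,0,0,0,0,0,0,0,0,0,0,0]

```text
t: 19.23
ee_pos: [497.3, 203.7, 15.9]
orientation: [0.201, 3.082, -0.006]
ft_force: [-0.3, 0.6, -2.2]
width: 55.7
grasp_force: 30.0
```

Request:
jog_arm:
  increments: [0,1.5,0,1,0,1.7,0,0,0,0,0,0,0,0,0,0,0,0,0,0,0]

```text
t: 19.6
ee_pos: [496.8, 203.9, 14.2]
orientation: [0.204, 3.109, -0.003]
ft_force: [-0.5, -0.1, -2.0]
width: 55.8
grasp_force: 30.0
```

```bash
python3 -c "
from loc import *
show();edges(30.5,110)"
```

```text
tcp loc X 0.5 Y 0.0 z 14.2 pitch -1.51 yaw -7.49 roll -0.00 F [-0.5 -0.1 -2. ] w 55.8 g 30 t 19.60
-55 z 30.9 61.1 Y -26.7 | -47 z 31.0 55.1 Y -27.7 | -39 z 32.3 54.2 Y -27.3 | -31 z 30.7 53.7 Y -28.0 | -23 z 30.5 56.3 Y -28.1 | -15 z 30.8 53.2 Y -28.3 | 1 z 30.6 31.9 Y -28.2 | 9 z 30.8 65.3 Y -28.0 | 17 z 31.8 54.9 Y -28.2 | 25 z 31.6 56.7 Y -27.2 | 33 z 34.7 56.1 Y -26.8 | 41 z 31.3 56.1 Y -27.3 | 49 z 31.0 55.6 Y -27.2 | 57 z 31.3 51.3 Y -26.0 | 65 z 30.7 50.7 Y -26.9 | X range [(34, [-63.9, 66.2]), (42, [-64.9, 114.6]), (50, [-57.3, 114.7]), (58, [-87.2, 47.2]), (66, [-84.9, 11.0]), (74, [117.6, 120.5]), (82, [109.3, 120.4])]
```

Request:
jog_arm:
  increments: [0,1.5,0,0.9,0,1.7,0,0,0,0,0,0,0,0,0,0,0,0,0,0,0]

```text
t: 20.02
ee_pos: [496.1, 204.1, 12.5]
orientation: [0.205, 3.135, 0.0]
ft_force: [0.4, -0.4, -0.2]
width: 55.7
grasp_force: 30.0
```

Request:
jog_arm:
  increments: [0,0,0,0,0,0.8,0,0,0,0,0,0,0,0,0,0,0,0,0,0,0]

```text
t: 20.4
ee_pos: [496.1, 204.1, 12.5]
orientation: [0.205, 3.134, 0.0]
ft_force: [-2.4, -1.4, 9.9]
width: 56.1
grasp_force: 30.0
```

```bash
python3 -c "
from loc import *
show()"
```

```text
tcp loc X -0.2 Y 0.1 z 12.5 pitch -0.03 yaw -7.48 roll 0.01 F [-2.4 -1.4  9.9] w 56.1 g 30 t 20.40
```

Request:
jog_arm:
  increments: [0,0,0,0,0,-0.6,90,0,0,0,0,0,0,90,0,0,0,0,0,0,90,0,0,0,0,0,0,90,0,0,0,0,0,-30,90,0,0,0,0,0,-50,90,0,0,0,0,0,-50,90,0,0,0,0,-40,0,90,0,0,0,0,-50,0,90,0,0,0,0,-50,0,90,0,0,0,0,0,0,90,0,0,0,0,0,0,90]

```text
t: 21.9
ee_pos: [477.9, 65.4, 142.4]
orientation: [0.206, 3.134, 0.001]
ft_force: [0.2, 0.4, -0.4]
width: 79.4
grasp_force: 0.0
```

Run:
```python
from loc import *
show()
im=get_image("top");W=world(im);X,Y=loc(W);z=W[...,2]
q=(abs(Y)<45)&(abs(X)<75)&(z>42)&(z<58)&(X>-50);print("block X",np.percentile(X[q],[1,99]),"Y",np.percentile(Y[q],[1,99]),"n",q.sum())
q=(abs(Y)<20)&(abs(X)<40)&(z>40);A=np.c_[X[q],Y[q],np.ones(q.sum())];print("sheet plane",np.linalg.lstsq(A,z[q],rcond=None)[0])
q=(X>50)&(X<62)&(abs(Y)<25);print("free ledge z",np.median(z[q]))
q=(z>88)&(z<100)&(np.hypot(X-115,Y)<40);print("grip",rect(W[q]),np.median(z[q]),q.sum())
a=cv2.resize(im["pixels"][175:295,205:295],(450,600));s=get_image("side")["pixels"]
cv2.imwrite("pics/4.png",np.hstack([a,cv2.resize(s[140:220,225:345],(350,233))[:,:] if 0 else cv2.copyMakeBorder(cv2.resize(s[140:220,225:340],(350,243)),0,357,0,0,cv2.BORDER_CONSTANT)]))
```

```text
tcp loc X -0.3 Y -139.7 z 142.4 pitch -0.03 yaw -7.53 roll 0.02 F [ 0.2  0.4 -0.4] w 79.4 g 0 t 21.90Traceback (most recent call last):
  File "<stdin>", line 4, in <module>
    return _quantile_unchecked(
        a, q, axis, out, overwrite_input, method, keepdims, weights)
    return _ureduce(a,
                    func=_quantile_ureduce_func,
    ...<5 lines>...
                    overwrite_input=overwrite_input,
                    method=method)
    r = func(a, **kwargs)
    result = _quantile(arr,
                       quantiles=q,
    ...<2 lines>...
                       out=out,
                       weights=wgt)
    slices_having_nans = np.isnan(arr[-1, ...])
                                  ~~~^^^^^^^^^
IndexError: index -1 is out of bounds for axis 0 with size 0
```

```bash
cat > chk.py <<'E'
from loc import *
def chk(c,pic=None):
    im=get_image(c);W=world(im);X,Y=loc(W);z=W[...,2]
    q=(abs(Y)<40)&(abs(X)<75)&(z>42)&(z<56)&(X>-50)
    if q.sum()>20:
        print(c,"block X",np.percentile(X[q],[1,99]),"Y",np.percentile(Y[q],[1,99]),"n",q.sum())
        q=(abs(Y)<20)&(abs(X)<40)&(z>44)&(z<60);A=np.c_[X[q],Y[q],np.ones(q.sum())]
        if q.sum()>10:print("sheet plane",np.linalg.lstsq(A,z[q],rcond=None)[0])
        q=(X>50)&(X<62)&(abs(Y)<25);print("free ledge z",np.median(z[q]))
    q=(z>88)&(z<112)&(np.hypot(X-115,Y)<40)
    if q.sum()>5:print("grip",rect(W[q]),np.median(z[q]),q.sum())
    if pic: 
        v0,v1,u0,u1=(140,220,225,345) if c=="side" else (175,295,205,295)
        a=im["pixels"][v0:v1,u0:u1];k=600/max(a.shape);cv2.imwrite(pic,cv2.resize(a,None,fx=k,fy=k))
E
python3 -c "
from chk import *
chk('side','pics/4.png')"
```

```text
side block X [-48.40697932  65.47092281] Y [-31.16830819  27.52324521] n 476
sheet plane [3.22887956e-03 4.57132058e-03 5.21088642e+01]
free ledge z 47.9835748914885
grip (array([612.7, 188.1]), array([46.6, 21.1]), 62.0) 91.77583329819026 69
```

View pics/4.png

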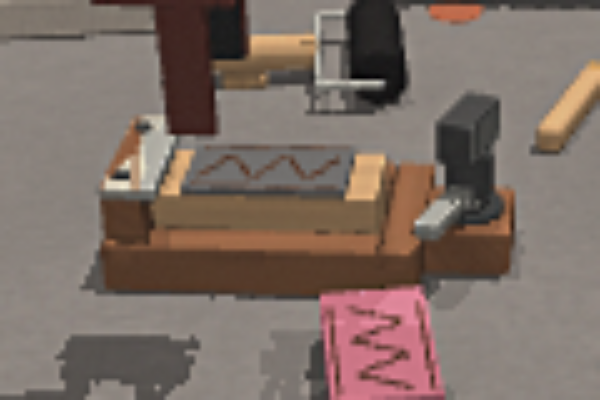

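The view shows the block seated flat at (270,185): top at 52 mm, ledge at 48 mm, left end under the lip. The clamp is still swung out. Next is the clamp.

Request:
jog_arm:
  increments: [0,0,10,0,0,0,90,0,0,10,0,0,0,90,0,0,10,0,0,0,90,0,0,10,0,0,0,90,0,0,10,0,0,0,90,0,0,10,0,0,0,90,0,0,10,0,0,0,90,0,0,10,0,0,0,90,0,0,10,0,0,0,90,0,0,10,0,0,0,90,0,0,9.5,0,0,0,90,0,0,0,0,0,0,90]

```text
t: 23.5
ee_pos: [477.7, 66.3, 142.1]
orientation: [-2.676, -1.646, 0.0]
ft_force: [-0.2, 0.3, 0.8]
width: 79.0
grasp_force: 0.0
```

```bash
python3 go.py 610.5 188.9 140 63
```

```text
now [477.7  66.3 142.1] tool x,y,z [[0.451, 0.893, 0.0], [0.893, -0.451, -0.0], [-0.0, 0.0, -1.0]] w 79.0 F [-0.2  0.3  0.8] t 23.5
turn(deg) [-0.  -0.   0.2]
shift in present tool [169.3  63.2   2.1] in turned tool [169.5  62.6   2.1]
```

Request:
jog_arm:
  increments: [0,0,0,42,15.7,0,90,0,0,0,42,15.7,0,90,0,0,0,42,15.7,0,90,0,0,0,42,15.7,0,90,0,0,0,1,0,0,90,0,0,0,0,0,0,90,0,0,0,0,0,0,90]

```text
t: 24.38
ee_pos: [609.1, 186.7, 142.0]
orientation: [-2.678, -1.643, 0.002]
ft_force: [-0.4, -0.4, 0.1]
width: 79.1
grasp_force: 0.0
```

```bash
python3 go.py 610.5 188.9 48 63
```

```text
now [609.1 186.7 142. ] tool x,y,z [[0.453, 0.891, -0.001], [0.891, -0.453, -0.001], [-0.001, -0.0, -1.0]] w 79.1 F [-0.4 -0.4  0.1] t 24.375
turn(deg) [-0.05  0.05  0.06]
shift in present tool [ 2.7  0.3 94. ] in turned tool [ 2.6  0.2 94. ]
```

Request:
jog_arm:
  increments: [0,0,0,2.2,0.2,30,90,0,0,0,0,0,30,90,0,0,0,0,0,20,90,0,0,0,0,0,14,90,0,0,0,0,0,0,90,0,0,0,0,0,0,90]

```text
t: 25.12
ee_pos: [612.1, 189.3, 49.1]
orientation: [2.678, 1.642, 0.002]
ft_force: [-0.3, -0.2, 0.5]
width: 79.2
grasp_force: 0.0
```

```bash
python3 go.py 610.5 188.9 48 63
```

```text
now [612.1 189.3  49.1] tool x,y,z [[0.454, 0.891, 0.001], [0.891, -0.454, 0.001], [0.001, 0.0, -1.0]] w 79.2 F [-0.3 -0.2  0.5] t 25.125
turn(deg) [ 0.06 -0.05  0.01]
shift in present tool [-1.1 -1.2  1.1] in turned tool [-1.1 -1.2  1.1]
```

Close on the grip (79 to 22 mm takes about 0.75 s).

Request:
jog_arm:
  increments: [0,0,0,-0.5,-1,1,0,0,0,0,0,0,0,0,0,0,0,0,0,0,0,0,0,0,0,0,0,0,0,0,0,0,0,0,0,0,0,0,0,0,0,0,0,0,0,0,0,0,0,0,0,0,0,0,0,0,0,0,0,0,0,0,0]

```text
t: 26.25
ee_pos: [610.7, 189.1, 47.3]
orientation: [2.678, 1.642, 0.001]
ft_force: [2.5, -1.8, -0.0]
width: 21.8
grasp_force: 30.0
```

```bash
python3 go.py 610.5 188.9 64 63;python3 -c "
from h import *;o=get_obs();print(o['moment'],o['grasp_force'])"
```

```text
now [610.7 189.1  47.3] tool x,y,z [[0.454, 0.891, 0.0], [0.891, -0.454, 0.001], [0.001, -0.0, -1.0]] w 21.8 F [ 2.5 -1.8 -0. ] t 26.25
turn(deg) [ 0.03 -0.01  0.02]
shift in present tool [ -0.2  -0.1 -16.7] in turned tool [ -0.2  -0.1 -16.7]
[-0.37899818 -0.2653023   0.06712546] 29.95437115430832
```

Request:
jog_arm:
  increments: [0,0,0,0,0,-5,0,0,0,0,0,0,-5,0,0,0,0,0,0,-4.5,0,0,0,0,0,0,0,0,0,0,0,0,0,0,0]

```text
t: 26.88
ee_pos: [610.6, 189.1, 61.7]
orientation: [2.678, 1.642, 0.001]
ft_force: [5.1, -2.2, -7.1]
width: 21.8
grasp_force: 29.9
```

```bash
python3 go.py 610.5 188.9 64 63;python3 -c "
from chk import *
chk('side','pics/5.png')"
```

```text
now [610.6 189.1  61.7] tool x,y,z [[0.454, 0.891, 0.0], [0.891, -0.454, 0.001], [0.001, -0.0, -1.0]] w 21.8 F [ 5.1 -2.2 -7.1] t 26.875
turn(deg) [ 0.03 -0.01  0.02]
shift in present tool [-0.2  0.  -2.3] in turned tool [-0.2  0.  -2.3]
side block X [-48.40351832  65.50246963] Y [-31.20705259  27.71473684] n 473
sheet plane [7.14957239e-03 6.16986786e-04 5.21600739e+01]
free ledge z 181.8908608366799
grip (array([610.7, 183.7]), array([45.8, 38.5]), 40.9) 102.79837193464272 169
```

View pics/5.png

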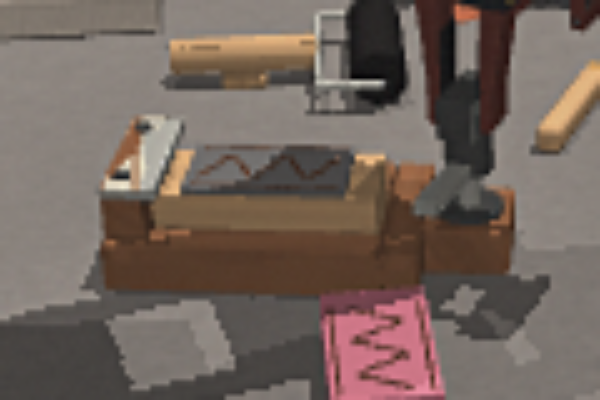

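The collar is up: the finger at (450,195) has risen and the force is 7 N. Now turn it.

Request:
jog_arm:
  increments: [0,0,7,0,0,0,0,0,0,7,0,0,0,0,0,0,7,0,0,0,0,0,0,7,0,0,0,0,0,0,7,0,0,0,0,0,0,7,0,0,0,0,0,0,7,0,0,0,0,0,0,7,0,0,0,0,0,0,7,0,0,0,0,0,0,7,0,0,0,0,0,0,0,0,0,0,0,0,0,0,0,0,0,0]

```text
t: 28.42
ee_pos: [610.6, 189.3, 61.6]
orientation: [-3.135, 0.192, -0.001]
ft_force: [4.8, -0.4, -6.1]
width: 21.6
grasp_force: 29.9
```

```bash
python3 go.py 610.5 188.9 56 -7.4;python3 -c "
from chk import *
chk('side','pics/6.png');print(get_obs()['moment'])"
```

```text
now [610.6 189.3  61.6] tool x,y,z [[0.993, -0.122, 0.001], [-0.122, -0.993, -0.0], [0.001, 0.0, -1.0]] w 21.6 F [ 4.8 -0.4 -6.1] t 28.425
turn(deg) [-0.02 -0.03  0.4 ]
shift in present tool [-0.   0.4  5.6] in turned tool [-0.   0.4  5.6]
side block X [-47.80530642  64.60890855] Y [-31.1923311   28.10672168] n 457
sheet plane [-4.93128671e-04  7.16037149e-03  5.20441089e+01]
free ledge z 49.007893853834844
grip (array([611.3, 185. ]), array([43.6, 39.2]), -7.5) 100.83540172824408 130
[-0.18874703 -0.84161401 -0.07913541]
```

View pics/6.png

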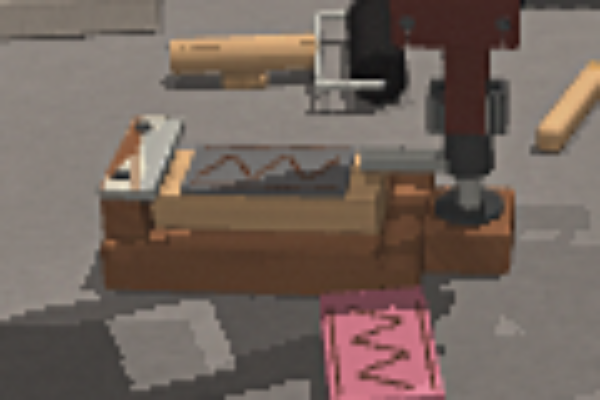

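The finger now points along the pocket over the free ledge, at (400,160). Lower it until it rests, then open and retreat straight up.

Request:
jog_arm:
  increments: [0,0,0,0,0,3,0,0,0,0,0,0,3,0,0,0,0,0,0,0,0,0,0,0,0,0,0,0]

```text
t: 28.98
ee_pos: [610.6, 189.3, 55.6]
orientation: [-3.136, 0.191, -0.001]
ft_force: [4.3, -1.8, -6.2]
width: 22.0
grasp_force: 30.0
```

Request:
jog_arm:
  increments: [0,0,0,0,0,0,60,0,0,0,0,0,0,60,0,0,0,0,0,0,60,0,0,0,0,0,0,60,0,0,0,0,0,0,60,0,0,0,0,0,-20,60,0,0,0,0,0,-50,60,0,0,0,0,0,-50,60,0,0,0,0,0,0,60,0,0,0,0,0,0,60]

```text
t: 30.22
ee_pos: [610.1, 189.1, 176.4]
orientation: [-3.136, 0.191, -0.001]
ft_force: [0.1, -0.7, -0.1]
width: 52.2
grasp_force: 0.0
```

```bash
python3 -c "
from chk import *
show();chk('side','pics/7.png');chk('top')"
```

```text
tcp loc X 114.8 Y 0.1 z 176.4 pitch 0.03 yaw -186.99 roll -0.02 F [ 0.1 -0.7 -0.1] w 52.2 g 0 t 30.23
side block X [-47.50588837  68.21520889] Y [-30.31923397  29.21965786] n 469
sheet plane [ 3.50049426e-03 -8.33243524e-03  5.21055717e+01]
free ledge z 49.64345747302929
grip (array([612.1, 186.6]), array([42.1, 24.5]), -9.2) 98.15411397034671 104
top block X [-26.09656675  62.75852652] Y [-28.41017812  -1.17524276] n 231
sheet plane [ 3.66860387e-03 -7.82706472e-02  5.17188142e+01]
free ledge z 544.0472353443242
```

View pics/7.png

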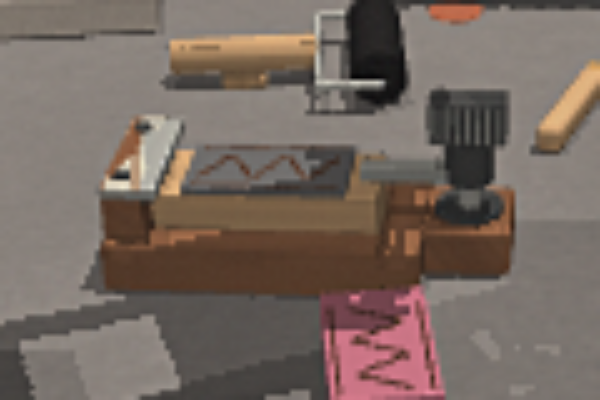

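The finger rests on the ledge at (405,170), the block lies flat and the gripper is clear. Handing in.

```bash
python3 -c "
from workcell import job
print(job.close_job())"
```

```text
the job is handed in; nothing more can be done
None
```

The job is handed in: the middle-sized block lies flat in the pocket with one end under the lip, the clamp finger rests on its free ledge, and the gripper is clear; the close call gave no verdict.

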